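# Hold the bag clip open over the ticket card

### The job

Squeeze the handles of the black spring clip, lift it off its rail and hold it gaping wide over the middle of the top edge of the standing ticket card, one jaw on each side, with the edge well inside the jaws and the clip not touching the card, so that I can tuck a slip in. Do not let the clip nip or knock the card, and leave the card stand, the jar, the bowl and the cup where they are. Finish still holding the clip open there: do not let go.

Things in the scene. Friction and masses are not known exactly. Their poses are not given: they have to be found in the camera images.
- clip: Black spring clip like a big clothes peg, 36 mm wide, 85 mm tall, 65 to 86 g. Origin: middle of its steel pivot pin (12 mm thick, 44 mm long, along y); z up between the handles, x across the jaws. It starts upright astride the rail's bar, pin resting on the bar, jaws pinching it. Both levers always open equally; its spring shuts it when let go.
- clip_handles (a point): Midway between the clip's two handle ends, 38 mm above the pin. The handles rise in a V and end in round rolls (8 mm thick, 36 mm long along y), 58 mm over the outside. Squeeze the rolls together along the clip's x, from above: 7 N at first, 11 N on each at 30 mm. At 30 mm over the rolls the jaw tips stand 27 mm apart, at 40 mm 19 mm; the rolls rise up to 7 mm.
- clip_jaws (a point): Midway between the lower ends of the shut jaws, 43 mm below the pin; the jaw tips are round, 6 mm thick and 36 mm long along y. As the jaws open they swing apart along the clip's x and rise by up to 6 mm.
- clip_jaw (a joint): Opening of the clip: angle of each lever in rad from fully shut (0, 2 mm between the jaw tips) to its stop (0.45, about 36 mm). About 0.03 while it pinches the rail's bar; 0.33 gives about 27 mm between the jaw tips and 30 mm over the handle rolls.
- rail: Fixed parking rail: a flat steel bar 4 mm thick, 180 mm long along the rail's y, 45 mm high with its top edge 100 mm above the worktop, between two 12 mm wooden posts on a wooden foot 90 x 200 x 12 mm. Origin at the centre of the foot's underside, z up. The clip sits somewhere along the bar, up to 45 mm from its middle.
- rail_top (a point): Middle of the top edge of the rail's bar; y along the bar.
- ticket: Ticket stand: a stiff white card 4 mm thick, 110 mm wide along the stand's y, upright in a dark wooden foot 90 x 130 x 22 mm; 0.9 kg, standing loose on the worktop. Origin at the centre of the foot's underside, z up. The card's top edge is 150 mm above the worktop.
- card_top (a point): Middle of the card's top edge; y along the edge, x across the card, z up.
- jar: Bystander: terracotta jar with a steel cap, 64 mm across, 90 mm tall; origin at its underside.
- bowl: Bystander: steel bowl, 110 mm across, 50 mm tall; origin at its underside.
- cup: Bystander: white cup, 70 mm across, 70 mm tall; origin at its underside.

How it is judged (in metres and radians):
On the way:
1. the clip is off the rail, in the fingers, at least 45 mm above where it sat (z of clip in the frame of rail_top above 0.051 m and contact force between clip and the fingers above 2 N and contact force between clip and rail below 0.1 N), for 0.2 s.
At the end, for the whole second after the job is handed in: Fingers hold the clip (over 4 N), levers open over 0.2 rad, upright and in line with the card within 0.25 rad, pin 6.5 to 30 mm above the card edge, within 14 mm of the card plane and 25 mm of the edge's middle, still, card upright, card (0.3 N) and rail untouched (value of joint clip_jaw above 0.2 rad and contact force between clip and the fingers above 4 N and contact force between clip and ticket below 0.3 N and contact force between clip and rail below 0.1 N and z of clip in the frame of card_top between 0.0065 and 0.03 m and x of clip in the frame of card_top between -0.014 and 0.014 m and y of clip in the frame of card_top between -0.025 and 0.025 m and angle between the y axis of clip and the y axis of card_top, either way round below 0.25 rad and angle between clip's own z axis and vertical below 0.25 rad and linear speed of clip below 0.03 m/s and angle between ticket's own z axis and vertical below 0.05 rad); the arm keeps its last pose, push and grip.
It fails at once if the clip nips or knocks the card (over 5 N) (contact force between clip and ticket above 5 N).
It fails at once if the ticket stand is shifted more than 15 mm (distance of ticket from where it was at the start of the episode above 0.015 m).
It fails at once if the jar is shifted more than 20 mm (distance of jar from where it was at the start of the episode above 0.02 m).
It fails at once if the bowl is shifted more than 20 mm (distance of bowl from where it was at the start of the episode above 0.02 m).
It fails at once if the cup is shifted more than 20 mm (distance of cup from where it was at the start of the episode above 0.02 m).
It also fails if it takes over 35 s, if anything falls off the work surface, if the arm or the gripper's body presses on something with over 40 N, if the wrist force passes 120 N, or if a joint passes its speed limit or range.

### The arm

A 6-joint arm with a two-finger parallel gripper is mounted at the origin on the work surface. World frame = base frame: x ahead of the robot, y to its left, z up, the work surface at z = 0. Lengths are in m, angles in degrees, forces in N, time in s.
With the tool pointing down it reaches from about 0.35 to 0.875 m from the base axis. Payload 4.2 kg.
Tool frame: the origin (TCP) lies midway between the tips of the shut fingers; the grasp point (between the pads) lies 19 mm behind it; z points along the fingers, y is the direction in which the jaws open and shut (so a half turn about z gives the same grasp; the last joint's range is limited). The gripper opens to 87 mm and grips with 3 to 60 N. Pads are 19 mm wide; open, the fingers measure 117 mm over their backs; the gripper's body (75 mm by 190 mm) begins 51 mm behind the grasp point.
Start: joints at [85.52, 22.042, 0.453, 0, -68.411, -14.817], TCP at [0.207, 0.59, 0.223] pointing down, gripper open.
Joint ranges: [-179.83, 179.83], [-69.29, 118.12], [-61.27, 80.66], [-181.25, 117.63], [-171.15, -9.14], [-177.46, 177.46]. Speed limits (degrees/s): [159.86, 159.86, 180, 180, 180, 180].

### API

Orientations are given as a 3x3 rotation matrix whose columns are the frame's x, y, z axes.
In Python, from station import r gives the robot as it stands.
- The arm moves only by the tool carry_out, never from a script. Its argument "steps" is a list of rows, each a list of 2 entries, a list of its own where there are three numbers: the shift along the tool's x, y, z in cm, then the turn about the tool's z in degrees. In form: [[[x, y, z], twist], ...]. A call has 1 to 20 rows; each row is the pose to reach, as a shift and turn from the pose measured when the call began, along the tool's axes at that moment; what a row does not reach only later rows make up. A row lasts 1/10 s, in which the tool goes at most 50 mm and 8.59 degrees, less where a joint would pass 70% of its speed; a pose out of reach is approached as far as the arm can. A call with a gripper value outside its range is refused whole. "gripper" is the gripper's target within -1 to 1 (fully open at 1, half-way at 0, shut at -1), set as the call begins (left out, the last holds). The fingers move at their own pace and stop on an object; the grip force is fixed at half the most. Time passes only in rows, so rows that repeat a pose let the fingers close. It gives the time, the measured TCP pose, the force and the opening at its end, in the units of the state.
- r.sense(): the state, without advancing time (a new reading comes with each control period).
- r.capture(name): name is "scene" or "top" or "wrist"; returns the picture (480x640x3 uint8, red, green, blue); there is no depth.
- r.calibration(name): a dict with "camera_matrix" (3x3 intrinsics, pixels), "world_from_camera" (4x4, takes a point from camera to world coordinates). Camera axes: x right, y up, looking along -z (the intrinsics and any distortion apply to the point x, -y, -z); pixel columns grow to the right and rows downward; lengths in m; the calibration is good to about 2 mm. A picture is of the moment at which its call begins: read the wrist's pose just before it. calibration takes no time and is no camera call; for the wrist camera it gives the pose at the moment of the call.
- r.finish_job(): hands the job in, once; it reports no verdict.
Trained networks look in the newest picture that a camera, given by its name, has taken for a name from the list of things; names that differ only in an ending like _2 or _b are one class to them, and where a whole thing is asked for, a point or a joint stands for the part that bears it (a point fixed in the world has none). Each returns a list of dicts, best first, with "confidence" (0 to 1); they miss things now and then, are a little off and sometimes report something else, mostly with a low value. They report only what shows in the picture. A call takes as long as a camera call.
- r.cut_out(camera, target): "pixels" (480x640 bool, what is visible of it).
- r.place_of(camera, target): "centre" ([x, y, z] in m, in world coordinates, good to about 4 mm: a listed point, or the origin of a listed thing).
The state is a dict: "time_s": time; "joints": joint angles; "joint_velocities": joint speeds; "effort": joint torques, N m; "tcp_pos": TCP position; "ee_rot": TCP orientation; "wrist_force": force on the tool from outside, world axes, zero at the start; "moment": the same for the moment, N m; "gripper_width": opening from 0.0 (shut) to 1.0 (fully open).
Only numpy, scipy, OpenCV 4.12 (cv2) and the standard library are available. Lean on these libraries where they do the work, as an engineer would, in place of code of your own. Each camera call takes 0.05 s, during which the arm holds its last target. There are 200 camera calls.

## Working session

There is one attempt and no reset: what is moved stays moved. The work goes in short steps, Python scripts to look and compute and a tool call to move; the robot and the scene stay as the last step left them, time stands still between calls to the robot, and variables do not carry over. Pictures are saved under pics/ and viewed, about 8 in all and at most 12, crops included, and the job is handed in when it is done.

Besides the shell and the picture viewer there is one more tool, called after "Call:" as a command line: name --argument value ..., lists and objects as JSON in quotes. carry_out: Moves the arm, as the interface text tells. Its arguments: {"type":"object","properties":{"steps":{"type":"array","items":{"type":"array"}},"gripper":{"type":"number"}},"required":["steps"]}

```bash
mkdir -p pics; cat > h.py <<'E'
from station import r
import numpy as np, cv2
np.set_printoptions(precision=4,suppress=True)
def snap(cam,f):
    im=r.capture(cam); cv2.imwrite('pics/'+f,cv2.cvtColor(np.asarray(im),cv2.COLOR_RGB2BGR)); return im
def proj(cam,p):
    c=r.calibration(cam);K=np.array(c['camera_matrix']);T=np.linalg.inv(np.array(c['world_from_camera']))
    q=T[:3,:3]@np.array(p)+T[:3,3]; q=np.array([q[0],-q[1],-q[2]]); u=K@q; return u[:2]/u[2]
def ray(cam,uv,z):
    c=r.calibration(cam);K=np.array(c['camera_matrix']);W=np.array(c['world_from_camera'])
    d=np.linalg.inv(K)@np.array([uv[0],uv[1],1.]); d=W[:3,:3]@np.array([d[0],-d[1],-d[2]]); o=W[:3,3]
    return o+d*(z-o[2])/d[2]
E
python3 - <<'E'
from h import *
a=snap('scene','s1.png');b=snap('top','t1.png')
s=r.sense();print(s['time_s'],s['tcp_pos'],s['ee_rot'],s['gripper_width'])
for cam in('scene','top'):
    print(r.calibration(cam))
    for n in('clip','clip_handles','clip_jaws','rail','rail_top','ticket','card_top','jar','bowl','cup'):
        for d in r.place_of(cam,n)[:2]: print(cam,n,np.round(d['centre'],4),round(d['confidence'],2))
E
```

```text
0.1 [0.2063 0.5894 0.2216] [[ 0.9438 -0.3306 -0.0005]
 [-0.3306 -0.9438 -0.0019]
 [ 0.0001  0.002  -1.    ]] 1.0000259086698142
{'camera_matrix': array([[445.3309,   0.    , 318.7481],
       [  0.    , 445.3309, 244.2168],
       [  0.    ,   0.    ,   1.    ]]), 'world_from_camera': array([[ 0.7992, -0.4161,  0.4337,  0.9718],
       [ 0.601 ,  0.5499, -0.58  , -0.491 ],
       [ 0.0029,  0.7242,  0.6896,  0.6839],
       [ 0.    ,  0.    ,  0.    ,  1.    ]])}
scene clip_handles [ 0.4607 -0.1862  0.146 ] 0.6
scene clip_jaws [ 0.457  -0.1862  0.0648] 0.8
scene rail [ 0.4572 -0.1827  0.0002] 0.55
scene rail_top [ 0.4587 -0.1814  0.1024] 0.93
scene ticket [0.54   0.1721 0.003 ] 0.81
scene card_top [0.5393 0.1716 0.1494] 0.67
scene jar [ 0.696  -0.0029  0.0002] 0.79
scene bowl [0.7154 0.2595 0.0003] 0.77
scene cup [ 0.7106 -0.2346  0.0006] 0.55
{'camera_matrix': array([[485.1988,   0.    , 322.3905],
       [  0.    , 485.1988, 234.4513],
       [  0.    ,   0.    ,   1.    ]]), 'world_from_camera': array([[-0.1099,  0.9728, -0.2041,  0.4555],
       [-0.9939, -0.1076,  0.0221, -0.007 ],
       [-0.0005,  0.2053,  0.9787,  0.9042],
       [ 0.    ,  0.    ,  0.    ,  1.    ]])}
top clip [ 0.4546 -0.1881  0.106 ] 0.85
top clip [ 0.4605 -0.1915  0.1401] 0.64
top clip_handles [ 0.4596 -0.191   0.1417] 0.82
top clip_jaws [ 0.4571 -0.1904  0.0634] 0.74
top rail [ 0.4603 -0.1825 -0.004 ] 0.9
top rail_top [ 0.4603 -0.1851  0.0977] 0.55
top ticket [ 0.5378  0.1691 -0.0002] 0.92
top card_top [0.5367 0.1676 0.1475] 0.59
top card_top [0.5365 0.1695 0.0001] 0.56
top jar [ 0.6914 -0.0011 -0.0029] 0.97
top bowl [0.7111 0.2622 0.0008] 0.79
top cup [ 0.7095 -0.2321  0.0011] 0.94
top cup [ 0.461  -0.1829  0.0974] 0.15
```

View pics/s1.png

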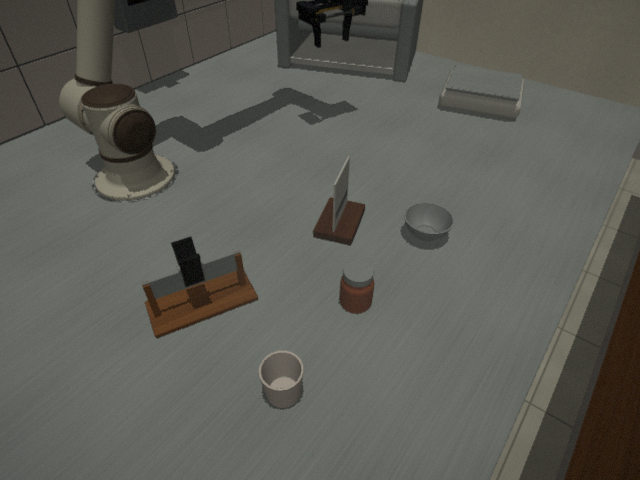

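View pics/t1.png

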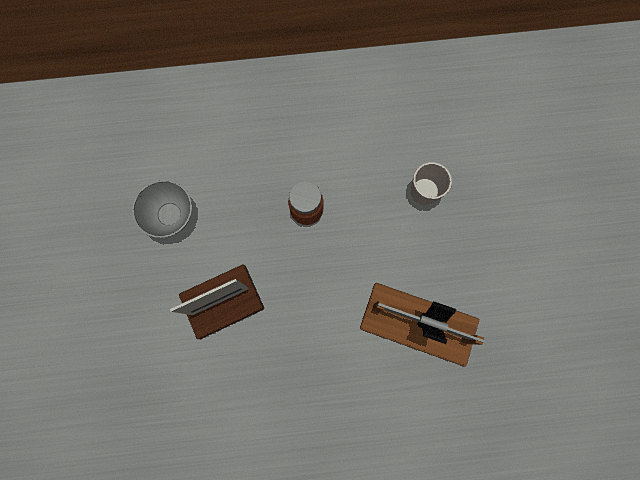

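The scene view shows the clip on the rail at about (187,262) and the card at (341,190). In the top view the bar runs from (377,304) to (482,341), with the clip at (437,322). The card's top edge runs from (172,311) to (246,283).

```bash
python3 - <<'E'
from h import *
a,b=ray('top',(377,304),.1),ray('top',(482,341),.1);d=b-a;print('rail',a,b,np.degrees(np.arctan2(d[1],d[0])),np.linalg.norm(d),(a+b)/2)
a,b=ray('top',(172,311),.15),ray('top',(246,283),.15);d=b-a;print('card',a,b,np.degrees(np.arctan2(d[1],d[0])),np.linalg.norm(d),(a+b)/2)
a,b=ray('scene',(349,158),.15),ray('scene',(334,193),.15);d=b-a;print('card scene',a,b,np.degrees(np.arctan2(d[1],d[0])),(a+b)/2)
im=r.capture('top');
for n,t in(('rail','rail'),('ticket','ticket'),('clip','clip')):
    m=r.cut_out('top',t)[0]['pixels']; 
    print(n,cv2.minAreaRect(np.argwhere(m)[:,::-1].astype(np.float32)))
    if n!='clip':
        c,s,an=cv2.minAreaRect(np.argwhere(m)[:,::-1].astype(np.float32))
s=r.sense();R=np.array(s['ee_rot']);print(s['tcp_pos'],'wrist cam',r.calibration('wrist'))
E
```

```text
rail [ 0.4972 -0.1016  0.1   ] [ 0.4196 -0.2626  0.1   ] -115.72175085564328 0.17874036302677468 [ 0.4584 -0.1821  0.1   ]
card [0.5187 0.219  0.15  ] [0.5491 0.1026 0.15  ] -75.33678721818113 0.12036345012909923 [0.5339 0.1608 0.15  ]
card scene [0.5246 0.2162 0.15  ] [0.5718 0.0937 0.15  ] -68.93165619437049 [0.5482 0.155  0.15  ]
rail ((424.13238525390625, 325.30694580078125), (122.82565307617188, 51.98838806152344), 19.17900848388672)
ticket ((216.43785095214844, 303.58148193359375), (50.18154525756836, 83.66645050048828), 63.90457534790039)
clip ((435.3500671386719, 320.95001220703125), (33.5201416015625, 37.631099700927734), 18.434947967529297)
[0.2065 0.5899 0.2225] wrist cam {'camera_matrix': array([[346.0716,   0.    , 316.0671],
       [  0.    , 346.0716, 239.8727],
       [  0.    ,   0.    ,   1.    ]]), 'world_from_camera': array([[-0.331 ,  0.9117,  0.2434,  0.272 ],
       [-0.9436, -0.3199, -0.0851,  0.5657],
       [ 0.0003, -0.2579,  0.9662,  0.3843],
       [ 0.    ,  0.    ,  0.    ,  1.    ]])}
```

Call:
carry_out --steps '[[[4.5, 2.9, -4], 6], [[9, 5.8, -8], 12], [[13.5, 8.8, -8], 20], [[18, 11.7, -8], 28], [[22.5, 14.6, -8], 36], [[27, 17.5, -8], 44], [[31.5, 20.4, -8], 52.7], [[36, 23.4, -8], 52.7], [[40.5, 26.3, -8], 52.7], [[45, 29.2, -8], 52.7], [[45, 29.2, -8], 52.7], [[45, 29.2, -8], 52.7], [[45, 29.2, -8], 52.7]]' --gripper 1

```text
time_s: 2.6
tcp_pos: [0.5354, 0.1641, 0.3022]
ee_rot: [[0.306, -0.952, -0.001], [-0.952, -0.306, -0.0], [-0.0, 0.001, -1.0]]
wrist_force: [0.3, -0.1, 0.2]
gripper_width: 1.004
```

```bash
python3 - <<'E'
from h import *
s=r.sense();print(s['time_s'],s['tcp_pos'],s['ee_rot'],s['joints'])
snap('wrist','w1.png')
for n in('ticket','card_top'):
    for d in r.place_of('wrist',n)[:2]: print(n,np.round(d['centre'],4),round(d['confidence'],2))
E
```

```text
2.6 [0.5354 0.1641 0.3022] [[ 0.3059 -0.9521 -0.0005]
 [-0.9521 -0.3059 -0.0002]
 [-0.      0.0005 -1.    ]] [ 33.62    13.0618  -0.961   -0.0088 -76.0068 -15.807 ]
ticket [ 0.5413  0.1713 -0.0001] 0.57
card_top [0.5357 0.1667 0.1463] 0.93
```

View pics/w1.png

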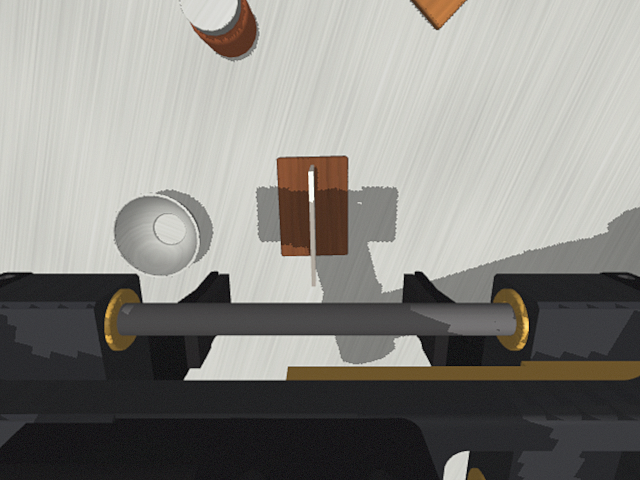

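The wrist view is almost along the card. Its top edge runs from about (311,165) to (313,287), with the bowl at (157,235) and the jar at (220,20).

```bash
python3 - <<'E'
from h import *
a,b=ray('wrist',(311.5,166),.15),ray('wrist',(313.5,287),.15);d=a-b;print('card',a,b,np.degrees(np.arctan2(d[1],d[0])),np.linalg.norm(d),(a+b)/2)
im=cv2.imread('pics/w1.png');
for v in (172,180,190,200,215,230,245,260,270,280): print(v, im[v,304:322].mean(-1).astype(int))
m=r.cut_out('wrist','ticket')[0]['pixels'];print(cv2.boundingRect(m.astype(np.uint8)))
# foot edges on plane z=.022
P=[ray('wrist',p,.022) for p in((277,158),(348,156),(348,255),(281,255))]
print(np.array(P)); 
for i,j in((2,1),(3,0)): d=P[j]-P[i];print(np.degrees(np.arctan2(d[1],d[0])))
E
```

```text
card [0.554 0.115 0.15 ] [0.5167 0.2244 0.15  ] -71.18704483515707 0.11560665565837508 [0.5354 0.1697 0.15  ]
172 [ 82  81  81  67 207 255 249 252 252 172  58  48  52  58  77  87  81  82]
180 [ 84  85  80  69 179 250 247 247 251 208  62  47  49  69  89  86  82  81]
190 [ 64  76  84  64 123 239 250 245 252 245  72  40  54  61  72  70  58  47]
200 [ 53  56  51  46  74 230 255 251 249 198 109  47  49  54  56  53  53  53]
215 [ 52  55  55  53  44 104 161 174 175 165 120  62  51  54  54  54  56  52]
230 [ 54  54  53  55  48  82 148 176 172 177 154  84  45  53  55  54  51  52]
245 [ 53  50  50  55  52  41 126 180 170 173 158 104  50  51  52  53  50  53]
260 [206 210 213 211 209 212 205 180 165 171 163 137 125 133 129 131 132 135]
270 [212 209 210 211 211 212 211 187 164 168 167 178 171 128 134 132 130 132]
280 [211 210 211 211 211 210 212 195 163 166 166 174 198 215 194 146 120 129]
(277, 156, 72, 129)
[[0.5974 0.126  0.022 ]
 [0.5142 0.0963 0.022 ]
 [0.4713 0.2178 0.022 ]
 [0.5565 0.2456 0.022 ]]
-70.55857549509852
-71.1630790222352
```

Call:
carry_out --steps '[[[4.5, 2.6, 0], 8], [[9, 5.2, 0], 16], [[13.5, 7.8, 0], 24], [[18, 10.4, 0], 32], [[22.5, 13, 0], 40], [[27, 15.6, 2], 43.5], [[31.2, 18, 4.2], 43.5], [[31.2, 18, 4.2], 43.5], [[31.2, 18, 4.2], 43.5], [[31.2, 18, 4.2], 43.5]]' --gripper 1

```text
time_s: 3.8
tcp_pos: [0.4604, -0.1849, 0.261]
ee_rot: [[-0.428, -0.904, 0.001], [-0.904, 0.428, 0.0], [-0.001, -0.001, -1.0]]
wrist_force: [0.1, -0.2, -0.2]
gripper_width: 0.999
```

```bash
python3 - <<'E'
from h import *
s=r.sense();print(s['time_s'],s['tcp_pos'],s['ee_rot'],s['joints'])
snap('wrist','w2.png')
for n in('clip','clip_handles','clip_jaws','rail','rail_top'):
    for d in r.place_of('wrist',n)[:2]: print(n,np.round(d['centre'],4),round(d['confidence'],2))
E
```

```text
3.8 [ 0.4604 -0.1849  0.261 ] [[-0.4277 -0.9039  0.001 ]
 [-0.9039  0.4277  0.0002]
 [-0.0006 -0.0008 -1.    ]] [ -3.107    7.7625 -13.473   -0.0154 -68.707  -22.2066]
clip [ 0.4551 -0.1868  0.1099] 0.69
clip_handles [ 0.4569 -0.1872  0.1433] 0.84
clip_jaws [ 0.4544 -0.1876  0.0658] 0.98
rail [ 0.4549 -0.1814  0.001 ] 0.62
```

View pics/w2.png

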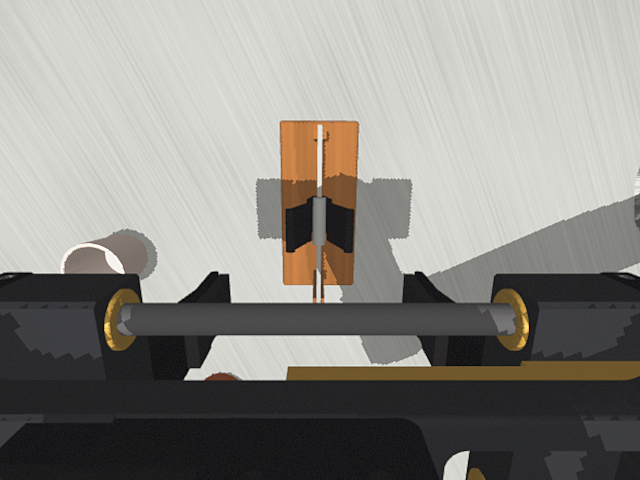

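The bar sits at column 320. The clip's pin spans (313–326, 197–247) and the handles span columns 286–354, rows 206–252.

```bash
python3 - <<'E'
from h import *
s=r.sense();R=np.array(s['ee_rot']);t=np.array(s['tcp_pos'])
im=cv2.imread('pics/w2.png').mean(-1).astype(int)
for v in(140,160,210,228,245): print(v,im[v,280:360:2], )
for v in(140,160,185): print(v,im[v,310:330])
for u in(292,300,340,348): print(u,im[196:262:2,u])
for p,z in(((319.7,222),.112),((286.5,229),.144),((354,229),.144),((320,205.5),.146),((320,252),.146),((320,130),.1),((320,180),.1)):
    w=ray('wrist',p,z);print(p,w,'tool',R.T@(w-t))
for c in('clip','clip_handles','clip_jaws'): print(c,R.T@(np.array(r.place_of('wrist',c)[0]['centre'])-t))
E
```

```text
140 [122 137 138 136 134 140 139 127 128 124 125 125 123 124 128 129 130  80
  36 224 231 133  54  72 109 136 134 136 139 141 137 134 136 135 132 135
 136 132 127 166]
160 [179 127 137 135 133 136 141 136 127 123 127 122 123 124 125 126 125 126
 118 235 232 131  74 137 129 134 132 134 137 139 139 134 135 135 134 132
 135 134  88 208]
210 [136  67  83  22  24  27  30  25  29  25  29  25  29  26  27  30  57 121
 129 135 134 127 120  27  26  28  23  33  24  27  29  31  25  29  24  27
  24  59 126 134]
228 [137  72  86  22  28  31  28  29  25  21  29  26  24  27  29  27  58 122
 131 134 133 127 119  17  29  28  27  24  24  25  29  27  25  31  33  32
  23  72 137 135]
245 [216 152 132  37  29  32  31  25  22  28  15  92 129 120 115 114 117 121
 124 134 132 104  85  80  80  78  81  75  34  24  29  30  28  30  30  31
  34 113 138 135]
140 [129 128 130 114  80  60  36 142 224 231 231 221 133  43  54  67  72  76
 109 138]
160 [126 125 125 127 126 125 118 193 235 228 232 218 131  69  74 107 137 132
 129 130]
185 [ 77  78  76  77  77  73  86 190 240 236 228 157  87  78  84  82  82  82
  83  80]
[... 354 characters left out ...]
6
 23 25 66 86 81 82 84 81 82]
348 [81 85 84 85 85 86 63 24 34 32 29 31 32 27 29 31 33 28 32 33 30 33 32 35
 30 26 34 28 23 87 84 83 85]
(319.7, 222) [ 0.4549 -0.1884  0.112 ] tool [0.0056 0.0037 0.1491]
(286.5, 229) [ 0.4796 -0.2011  0.144 ] tool [ 0.0065 -0.0241  0.1171]
(354, 229) [ 0.4292 -0.1772  0.144 ] tool [0.0065 0.0317 0.117 ]
(320, 205.5) [ 0.4461 -0.2073  0.146 ] tool [0.0264 0.0035 0.1151]
(320, 252) [ 0.4628 -0.1718  0.146 ] tool [-0.0128  0.0036  0.1151]
(320, 130) [ 0.4201 -0.2616  0.1   ] tool [0.0867 0.0039 0.161 ]
(320, 180) [ 0.4388 -0.2217  0.1   ] tool [0.0427 0.004  0.161 ]
clip [0.0041 0.0042 0.1512]
clip_handles [0.0037 0.0024 0.1178]
clip_jaws [0.0052 0.0045 0.1953]
```

Call:
carry_out --steps '[[[0.5, 0.38, 3], 0], [[0.5, 0.38, 6], 0], [[0.5, 0.38, 8], 0], [[0.5, 0.38, 10], 0], [[0.5, 0.38, 11.5], 0], [[0.5, 0.38, 12.5], 0], [[0.5, 0.38, 13.3], 0], [[0.5, 0.38, 13.3], 0], [[0.5, 0.38, 13.3], 0], [[0.5, 0.38, 13.3], 0]]' --gripper 1

```text
time_s: 5.25
tcp_pos: [0.4553, -0.1883, 0.1285]
ee_rot: [[-0.428, -0.904, 0.002], [-0.904, 0.428, 0.0], [-0.001, -0.002, -1.0]]
wrist_force: [0.2, 0.6, -0.1]
gripper_width: 0.997
```

```bash
python3 - <<'E'
from h import *
s=r.sense();print(s['time_s'],s['tcp_pos'],s['wrist_force'])
im=snap('wrist','w3.png')
E
```

```text
5.25 [ 0.4553 -0.1883  0.1285] [ 0.1659  0.5886 -0.0527]
```

View pics/w3.png

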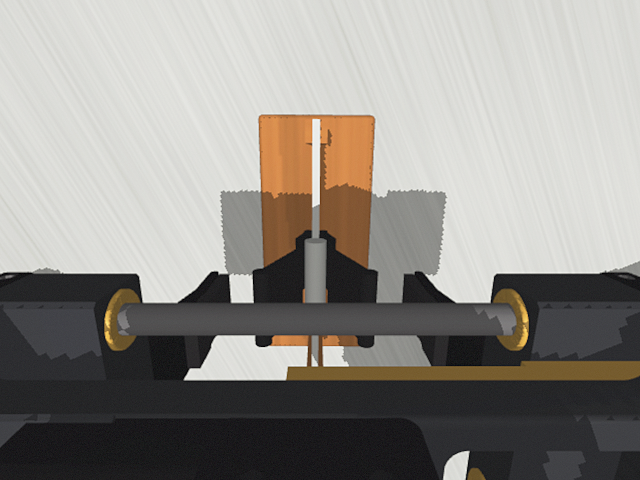

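The handles span columns 253–377 and lie centred between the fingers' inner faces (230 and 403), with the bar at 316. I'll close now.

Call:
carry_out --steps '[[[0, 0, 0], 0], [[0, 0, 0], 0], [[0, 0, 0], 0], [[0, 0, 0], 0], [[0, 0, 0], 0], [[0, 0, 0], 0], [[0, 0, 0], 0], [[0, 0, 0], 0], [[0, 0, 0], 0], [[0, 0, 0], 0], [[0, 0, 0], 0], [[0, 0, 0], 0]]' --gripper -0.35

```text
time_s: 6.5
tcp_pos: [0.46, -0.1902, 0.1336]
ee_rot: [[-0.425, -0.905, 0.014], [-0.905, 0.425, -0.005], [-0.001, -0.014, -1.0]]
wrist_force: [-0.1, -2.1, 17.2]
gripper_width: 0.331
```

```bash
python3 - <<'E'
from h import *
s=r.sense();print(s['time_s'],s['tcp_pos'],s['wrist_force'],s['moment'],s['gripper_width']*87)
im=snap('wrist','w4.png')
for n in('clip','clip_handles','clip_jaws'):
    for d in r.place_of('wrist',n)[:2]: print(n,np.round(d['centre'],4),round(d['confidence'],2))
E
```

```text
6.5 [ 0.46   -0.1902  0.1336] [-0.117  -2.1386 17.1691] [-0.6387 -0.0562 -0.0732] 28.779712293105774
clip [ 0.4606 -0.1856  0.1088] 0.77
clip_handles [ 0.4595 -0.1902  0.1427] 0.62
```

View pics/w4.png

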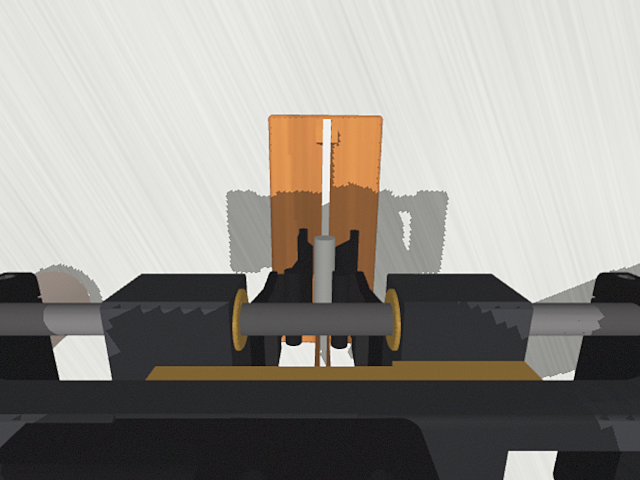

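Call:
carry_out --steps '[[[0, 0, -0.4], 0], [[0, 0, -0.8], 0], [[0, 0, -1.2], 0], [[0, 0, -1.2], 0], [[0, 0, -1.2], 0]]'

```text
time_s: 7.2
tcp_pos: [0.4594, -0.19, 0.145]
ee_rot: [[-0.425, -0.905, 0.012], [-0.905, 0.425, -0.005], [-0.001, -0.013, -1.0]]
wrist_force: [0.0, -0.1, -0.8]
gripper_width: 0.33
```

```bash
python3 - <<'E'
from h import *
s=r.sense();print(s['time_s'],s['tcp_pos'],s['wrist_force'],s['moment'],s['gripper_width']*87)
im=snap('wrist','w5.png')
for n in('clip','clip_handles','clip_jaws'):
    for d in r.place_of('wrist',n)[:2]: print(n,np.round(d['centre'],4),round(d['confidence'],2))
E
```

```text
7.2 [ 0.4594 -0.19    0.145 ] [ 0.0222 -0.0992 -0.7522] [ 0.0596 -0.0613  0.0546] 28.719021094718165
clip [ 0.4548 -0.1865  0.1217] 0.88
clip_handles [ 0.4606 -0.1874  0.1519] 0.85
```

View pics/w5.png

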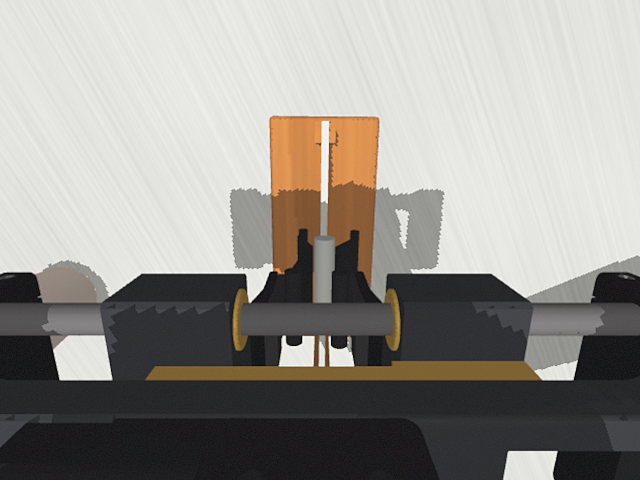

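The clip is free: wrist load is only 0.75 N. It leans about 0.1 rad in the grip, with the pin at column 324 against the roll midpoint at 316.5. I'll lift it and carry it to above the card.

Call:
carry_out --steps '[[[0, 0, -3], 0], [[0, 0, -6], 0], [[0, 0, -9], 0], [[0, 0, -12], 0], [[0, 0, -14.5], 0], [[0, 0, -15.5], 0], [[-2, 0.4, -15.5], -3], [[-5, 1.1, -15.5], -7], [[-9, 1.9, -15.5], -12], [[-13, 2.8, -15.5], -17], [[-17, 3.6, -15.5], -22], [[-21, 4.5, -15.5], -27], [[-25, 5.3, -15.5], -32], [[-29, 6.2, -15.5], -37], [[-32.5, 6.9, -15.5], -41], [[-35, 7.4, -15.5], -43.5], [[-36.1, 7.7, -15.5], -44.2], [[-36.1, 7.7, -15.5], -44.2], [[-36.1, 7.7, -15.5], -44.2], [[-36.1, 7.7, -15.5], -44.2]]'

```text
time_s: 9.4
tcp_pos: [0.5412, 0.1689, 0.2995]
ee_rot: [[0.325, -0.946, 0.012], [-0.946, -0.325, -0.005], [0.009, -0.01, -1.0]]
wrist_force: [0.4, -0.3, -1.4]
gripper_width: 0.326
```

```bash
python3 - <<'E'
from h import *
s=r.sense();R=np.array(s['ee_rot']);t=np.array(s['tcp_pos']);print(s['time_s'],t,s['wrist_force'],s['gripper_width']*87,np.degrees(np.arctan2(R[1,0],R[0,0])))
for c in('wrist','scene','top'):
  snap(c,c+'6.png')
  for n in('clip','clip_handles','clip_jaws','card_top'):
    for d in r.place_of(c,n)[:1]: print(c,n,np.round(d['centre'],4),round(d['confidence'],2),R.T@(np.array(d['centre'])-t))
E
```

```text
9.4 [0.5412 0.1689 0.2995] [ 0.3698 -0.2802 -1.3854] 28.341189539229074 -71.06148850956856
wrist clip [0.5382 0.1687 0.2754] 0.74 [-0.001   0.0032  0.0241]
wrist clip_handles [0.5393 0.1702 0.307 ] 0.85 [-0.0017  0.0013 -0.0075]
wrist clip_jaws [0.7148 0.2563 0.0004] 0.2 [-0.0289 -0.1896  0.3008]
wrist card_top [0.5374 0.1702 0.149 ] 0.85 [-0.0037  0.0047  0.1504]
scene clip [0.5383 0.1655 0.271 ] 0.87 [0.0021 0.0041 0.0285]
scene clip_handles [0.5437 0.1706 0.3137] 0.93 [-0.0006 -0.003  -0.0142]
scene clip_jaws [0.5358 0.1674 0.2297] 0.66 [-0.0009  0.0063  0.0697]
scene card_top [0.5368 0.1686 0.1545] 0.61 [-0.0024  0.0057  0.1449]
top clip [0.5347 0.1679 0.2665] 0.71 [-0.0014  0.0068  0.0329]
top clip_handles [ 0.4609 -0.1844  0.0984] 0.65 [0.3064 0.1927 0.2019]
top clip_jaws [0.5381 0.1688 0.229 ] 0.67 [-0.0015  0.0037  0.0705]
top card_top [0.5368 0.1679 0.152 ] 0.71 [-0.0017  0.006   0.1474]
```

View pics/wrist6.png

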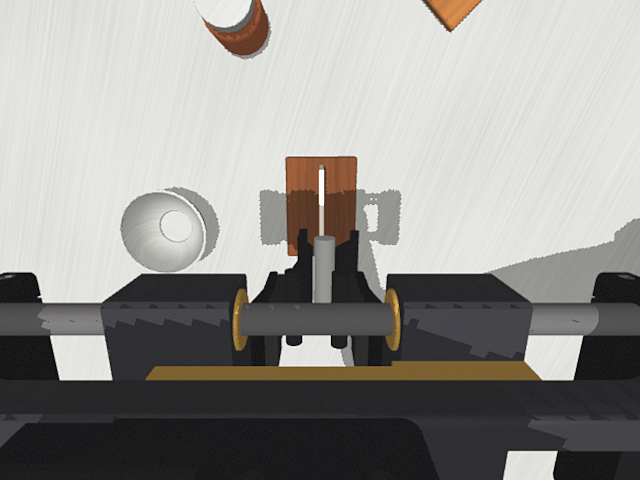

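From above, the card edge (col 321.5) lies under the pin (col 324) between the jaws (303 and 354). Measured offsets agree within about 2 mm, so I'll lower it slowly.

Call:
carry_out --steps '[[[-0.1, 0, 1], 0], [[-0.1, 0, 2.2], 0], [[-0.1, 0, 3.4], 0], [[-0.1, 0, 4.6], 0], [[-0.1, 0, 5.6], 0], [[-0.1, 0, 6.5], 0], [[-0.1, 0, 7.4], 0], [[-0.1, 0, 8.2], 0], [[-0.1, 0, 9], 0], [[-0.1, 0, 9.6], 0], [[-0.1, 0, 10.1], 0], [[-0.1, 0, 10.4], 0], [[-0.1, 0, 10.4], 0], [[-0.1, 0, 10.4], 0], [[-0.1, 0, 10.4], 0]]'

```text
time_s: 11.65
tcp_pos: [0.5427, 0.1708, 0.1959]
ee_rot: [[0.326, -0.945, 0.013], [-0.945, -0.326, -0.004], [0.008, -0.011, -1.0]]
wrist_force: [0.0, 0.1, -0.4]
gripper_width: 0.328
```

```bash
python3 - <<'E'
from h import *
s=r.sense();R=np.array(s['ee_rot']);t=np.array(s['tcp_pos']);print(s['time_s'],t,s['wrist_force'],s['gripper_width']*87,np.degrees(np.arctan2(R[1,0],R[0,0])))
for c in('wrist','scene','top'):
  snap(c,c+'7.png')
  for n in('clip','clip_handles','clip_jaws','card_top','ticket'):
    for d in r.place_of(c,n)[:1]: print(c,n,np.round(d['centre'],4),round(d['confidence'],2),R.T@(np.array(d['centre'])-t))
a=cv2.imread('pics/wrist7.png')[130:400,180:460];b=cv2.imread('pics/scene7.png')[100:250,270:420]
cv2.imwrite('pics/c7.png',np.hstack([cv2.resize(a,(400,386)),cv2.resize(b,(386,386),interpolation=cv2.INTER_CUBIC)]))
E
```

```text
11.65 [0.5427 0.1708 0.1959] [ 0.0308  0.0756 -0.3797] 28.53628278773026 -70.96589461487096
wrist clip [0.5395 0.1725 0.1693] 0.83 [-0.0029  0.0028  0.0265]
wrist clip_handles [0.5401 0.1691 0.2022] 0.57 [ 0.0008  0.0029 -0.0063]
wrist card_top [0.5381 0.1679 0.1488] 0.66 [0.0008 0.0058 0.047 ]
wrist ticket [0.5399 0.1673 0.0004] 0.6 [0.0007 0.006  0.1954]
scene clip [0.5425 0.1695 0.1684] 0.55 [0.0009 0.0009 0.0275]
scene clip_handles [0.5446 0.1744 0.2076] 0.82 [-0.0027 -0.0031 -0.0117]
scene clip_jaws [0.538  0.1685 0.1262] 0.64 [0.     0.006  0.0696]
scene card_top [0.5396 0.1713 0.1522] 0.66 [-0.0019  0.0032  0.0436]
scene ticket [ 0.5405  0.1642 -0.0015] 0.57 [0.0038 0.0064 0.1974]
top clip [0.5373 0.1681 0.1653] 0.65 [0.0005 0.0063 0.0305]
top clip_handles [0.5364 0.1666 0.1518] 0.61 [0.0015 0.0078 0.044 ]
top clip_jaws [0.5364 0.1666 0.1268] 0.64 [0.0013 0.0081 0.069 ]
top card_top [0.5408 0.17   0.1514] 0.73 [-0.0003  0.0025  0.0445]
top ticket [ 0.5371  0.1711 -0.0008] 0.85 [-0.0038  0.0074  0.1966]
```

View pics/c7.png

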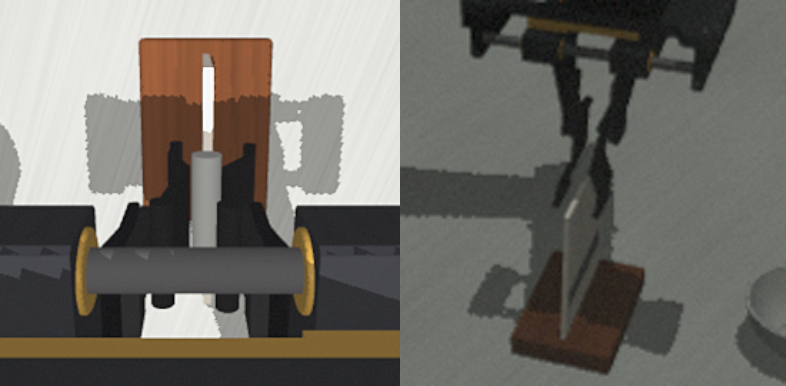

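```bash
python3 - <<'E'
from h import *
for i in range(2):
    r.capture('wrist'); s=r.sense();print(s['time_s'],s['tcp_pos'],s['wrist_force'],np.abs(s['joint_velocities']).max(),s['gripper_width'])
print(r.finish_job())
E
```

```text
12.6 [0.5425 0.1706 0.1955] [ 0.33   -0.918   0.4055] 0.0751070390494713 0.3270047386421462
12.65 [0.5425 0.1706 0.1955] [-0.2772 -0.1711 -1.7522] 0.07998291311547122 0.32949336947423813
the job is handed in; nothing more can be done
None
```

I squeezed the clip off the rail, carried it over the card, and handed the job in at about 12.7 s with the clip still held open. No verdict was reported.

- **Opening:** the fingers read about 28.6 mm over the handle rolls, so the levers should be open about 0.34 rad.
- **Height:** the pin is about 15–19 mm above the card edge.
- **Position:** the pin is about on the middle of the edge. The three cameras put it 1–4 mm from the card plane, differing by up to 4 mm as to which side. The last pictures show the card between the jaws, slightly off their midline, with no contact visible.
- **Steadiness:** the arm was still. Wrist force stayed between 0 and 2 N, which fits noise and the clip's weight.

**Flaws:**
- Squeezing pushed the arm up about 5 mm and sideways about 5 mm on the rail.
- The clip leans about 0.1 rad in the fingers, which is within the 0.25 rad limit. The lean is estimated from the wrist picture.

The card stand looked unmoved, and the arm stayed clear of the jar, bowl and cup. I did not re-measure those three at the end.

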